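Find the heavy side of a hidden sample block by feel and hold it down

TASK

Inside the closed vacuum chamber a heavy copper sample block sits off-centre on the shaft of the handwheel, and its clamp has slipped, so nothing you can see tells which side it is on. Take the red handle of the handwheel, turn the wheel through at least one full turn, either way, and feel where it is heavy to lift and where it wants to drop; then bring the heavy side straight down and finish still gripping the handle, keeping the wheel still there so that the shaft lock can be tightened. Leave the other things on the table alone.

Things in the scene. Friction and masses are not known exactly. Their poses are not given: they have to be found in the camera images.
- chamber: Fixed rig: closed aluminium vacuum chamber, a level cylinder on a black base, 232 mm high over its capped port, with a handwheel at its front end. Origin on the table right below the wheel's front face; -x points level out of the wheel's front, the way the handle sticks out; z up. Shaft along this x axis, 135 mm up. Chamber and base: 40 to 210 mm behind the origin (+x), up to 95 mm either side.
- crank (a joint): Turn of handwheel and shaft (rad), many turns either way. 0: handle straight above the shaft; grows clockwise as seen by someone in front of the wheel facing it (right-handed about the chamber's +x axis). Starts within 0.8 of 0. Stiff shaft seals drag with a constant 0.28 N m, so the wheel stays wherever it is left and never swings by itself.
- handle: Red revolving handle of the black 120 mm handwheel: a cylinder 20 mm in diameter sticking 86 mm out of the wheel's front face, parallel to the shaft and 45 mm from its axis. It spins freely on its own spindle, so the fingers can keep their direction while it goes round. Origin at its foot, 2 mm in front of the wheel's face.
- grip (a point): Point on the handle's centre line where it is best gripped, 62 mm in front of the wheel's face; goes round on a circle of 45 mm radius about point axis.
- axis (a point): Fixed point on the shaft axis, 62 mm in front of the wheel's face, 135 mm above the table: centre of the circle of point grip. The hidden block (0.6 to 0.9 kg, centred 28 mm off this axis, fast on the shaft at any angle to the handle) pulls with 0.16 to 0.25 N m when its side is level with the shaft, with nothing when it is straight down or up. Wheel and handle are balanced by a counterweight.
- multimeter: Bystander: red multimeter lying flat, 150 x 75 x 39 mm. Origin under its centre.
- hexset: Bystander: black hex key holder with keys, about 128 x 30 x 18 mm, lying. Origin under the holder's centre, keys towards its +x.
- tweezers: Bystander: steel tweezers 160 mm long, lying. Origin under the middle.
- objective: Bystander: microscope objective, 32 mm in diameter and 47 mm high, standing. Origin under its centre.
- dustcap: Bystander: blue dust cap, 48 mm in diameter, 13 mm high. Origin under its centre.
- gelbox: Bystander: white sample box 66 x 66 x 20 mm. Origin under its centre.
- driver: Bystander: screwdriver 160 mm long, lying.

How it is judged (in metres and radians):
On the way, in this order (a step that is already met when the one before it is completed fails the run):
1. the handle is gripped between the fingers (contact force between the fingers and handle above 3 N), for 0.2 s.
2. the wheel has been turned through a full turn, either way, with the hand on the handle (contact force between the fingers and handle above 1 N and (value of joint crank above 5.4 rad or value of joint crank below -5.4 rad)), for 0.1 s.
At the end, for the whole second after the job is handed in: The hidden block hangs within about 17 degrees (0.3 rad) of straight below the shaft, the wheel stands still (under 0.05 rad/s), and the fingers still grip the handle (over 3 N) (z of block_c0 in the frame of chamber below 0.10825 m and contact force between the fingers and handle above 3 N and velocity of joint crank between -0.05 and 0.05 rad/s); the arm keeps its last pose, push and grip.
It fails at once if a bystander is pushed more than 20 mm from its place (distance of any of multimeter, hexset, tweezers, objective, dustcap, gelbox, driver from where it was at the start of the episode above 0.02 m).
It also fails if it takes over 69 s, if anything falls off the work surface, if the arm or the gripper's body presses on something with over 40 N, if the wrist force passes 120 N, or if a joint passes its speed limit or range.

ROBOT

A 6-joint arm with a two-finger parallel gripper is mounted at the origin on the work surface. World frame = base frame: x ahead of the robot, y to its left, z up, the work surface at z = 0. Lengths are in m, angles in degrees, forces in N, time in s.
With the tool pointing down it reaches from about 0.35 to 0.775 m from the base axis. Payload 5.5 kg.
Tool frame: the origin (TCP) lies at the very end of the fingers, on their centre line; the grasp point (between the pads) lies 19 mm behind it (bot.grasp_offset is the z of the grasp point in the tool frame, in m); z points along the fingers, y is the direction in which the jaws open and shut (so a half turn about z gives the same grasp; the last joint's range is limited). The gripper opens to 85 mm and grips with 20 to 120 N. Pads are 22 mm wide; open, the fingers measure 114 mm over their backs; the gripper's body (76 mm by 85 mm) begins 54 mm behind the grasp point. The pads swing forward as they close: fully open they stand 13 mm farther back than shut.
Start: joints at [-73.029, 17.945, 2.641, 74.691, 0, 82.002], TCP at [0.243, -0.521, 0.201] pointing down, gripper open.
Joint ranges: [-158.12, 158.12], [-49.38, 96.58], [-58.88, 72.47], [-126.05, 133.96], [-84.25, 85.87], [-180, 180]. Speed limits (degrees/s): [147.25, 147.25, 180, 180, 180, 180].

INTERFACE

Orientations are given as a 3x3 rotation matrix whose columns are the frame's x, y, z axes.
In Python, from workcell import bot, cams, ticket gives the robot as it stands.
- The arm moves only by the tool carry_out, never from a script. Its argument "rows" is a list of rows, each an object with "jaw": the finger opening in mm, from 0 to 85.4; "xyz": the shift along the tool's x, y, z in mm, a list of three; "yaw": the turn about the tool's z in rad. In form: [{"jaw": jaw, "xyz": [x, y, z], "yaw": yaw}, ...]. A call has 1 to 5 rows; each row is the pose to reach, as a shift and turn from the pose commanded when the call began, along the tool's axes at that moment; what a row does not reach only later rows make up. A row lasts 1/8 s, in which the tool goes at most 62.5 mm and 10.7 degrees, less where a joint would pass 70% of its speed; a pose out of reach is approached as far as the arm can. A call with a gripper value outside its range is refused whole. The fingers move at their own pace and stop on an object; "grip_force" is the grip in N (left out, the last holds). Time passes only in rows, so rows that repeat a pose let the fingers close. It gives the time, the measured TCP pose, the force and the opening at its end, in the units of the state.
- bot.read_state(): the state, without advancing time (a new reading comes with each control period).
- cams.get_image(name): name is "scene" or "side" or "wrist"; returns the picture (400x640x3 uint8, red, green, blue); there is no depth.
- cams.get_calibration(name): a dict with "fx", "fy", "cx", "cy" (pixels), "R" (3x3) and "t" (3): a world point X has camera coordinates R X + t; the wrist camera has in their place "mount" (4x4, takes a point from camera to tool coordinates, whose origin is the TCP and whose axes are the flange's). Camera axes: x right, y down, z forward; pixel columns grow to the right and rows downward; lengths in m; the calibration is good to about 2 mm. A picture is of the moment at which its call begins: read the wrist's pose just before it. get_calibration takes no time and is no camera call.
- ticket.hand_in(): hands the job in, once; it reports no verdict.
The state is a dict: "time": time; "q": joint angles; "joint_vel": joint speeds; "joint_torque": joint torques, N m; "position": TCP position; "tcp_rot": TCP orientation; "force": force on the tool from outside, world axes, zero at the start; "ft_torque": the same for the moment, N m; "opening": finger opening in m.
Only numpy, scipy, OpenCV 4.12 (cv2) and the standard library are available. Lean on these libraries where they do the work, as an engineer would, in place of code of your own. Each camera call takes 0.05 s, during which the arm holds its last target. There are 200 camera calls.

## Working session

There is one attempt and no reset: what is moved stays moved. The work goes in short steps, Python scripts to look and compute and a tool call to move; the robot and the scene stay as the last step left them, time stands still between calls to the robot, and variables do not carry over. Pictures are saved under pics/ and viewed, about 8 in all and at most 12, crops included, and the job is handed in when it is done.

Besides the shell and the picture viewer there is one more tool, called after ">>>" as name([rows], argument=value, ...), one row to a line, values as JSON. carry_out: Moves the arm, as the interface text tells. Its arguments: {"type":"object","properties":{"rows":{"type":"array"},"grip_force":{"type":"number"}},"required":["rows"]}

```bash
ls; mkdir -p pics; python3 - <<'E'
from workcell import bot,cams,ticket
import cv2
s=bot.read_state();print(s, bot.grasp_offset)
for n in("scene","side"):
    cv2.imwrite(f"pics/{n}0.png",cams.get_image(n)[:,:,::-1])
for n in("scene","side","wrist"):print(n,cams.get_calibration(n))
E
```

```text
pics
{'time': 0.0, 'q': array([-7.30271775e+01,  1.79935302e+01,  2.57616535e+00,  7.46908670e+01,
        2.00199650e-04,  8.20013551e+01]), 'joint_vel': array([ 0.06099744,  0.01096606,  0.00494425, -0.01646286, -0.1698256 ,
        0.01665943]), 'joint_torque': array([-5.04841762e-05, -4.80629826e+01,  2.98532546e+01,  1.94659468e-02,
       -2.43795539e-04,  1.43683542e-05]), 'position': array([ 0.24256675, -0.52069471,  0.19967608]), 'tcp_rot': array([[ 9.06518208e-01,  4.22166363e-01, -5.48091514e-04],
       [ 4.22166635e-01, -9.06516445e-01,  1.80774226e-03],
       [ 2.66314007e-04, -1.87013723e-03, -9.99998216e-01]]), 'force': array([-0.9310144 ,  0.41388659, -0.07550798]), 'ft_torque': array([-0.00454893, -0.00434578,  0.06563146]), 'opening': 0.08555405464622776} -0.0187
scene {'fx': 469.52785282657425, 'fy': 469.52785282657425, 'cx': 312.7687277327092, 'cy': 193.32268779042496, 'R': array([[ 2.95138633e-02,  9.99564095e-01,  7.42585936e-04],
       [ 8.09968537e-01, -2.34803782e-02, -5.86003107e-01],
       [-5.85730229e-01,  1.78966868e-02, -8.10308464e-01]]), 't': array([ 0.02660151, -0.34453664,  1.81925434])}
side {'fx': 389.8633024761421, 'fy': 389.8633024761421, 'cx': 320.5662003460673, 'cy': 199.12966243711492, 'R': array([[-0.74698402, -0.66458169,  0.01860214],
       [-0.50959223,  0.55435849, -0.65802919],
       [ 0.4270019 , -0.5010168 , -0.75276261]]), 't': array([0.38437509, 0.38447413, 0.91239725])}
wrist {'fx': 358.75034082268047, 'fy': 358.75034082268047, 'cx': 318.91679101571157, 'cy': 197.76921761904802, 'mount': array([[-6.12233940e-04, -9.57788442e-01, -2.87473347e-01,
         7.26406882e-02],
       [ 9.99999303e-01, -2.96106594e-04, -1.14315307e-03,
        -1.86373043e-04],
       [ 1.00977605e-03, -2.87473846e-01,  9.57787956e-01,
        -1.73735882e-01],
       [ 0.00000000e+00,  0.00000000e+00,  0.00000000e+00,
         1.00000000e+00]])}
```

View pics/scene0.png

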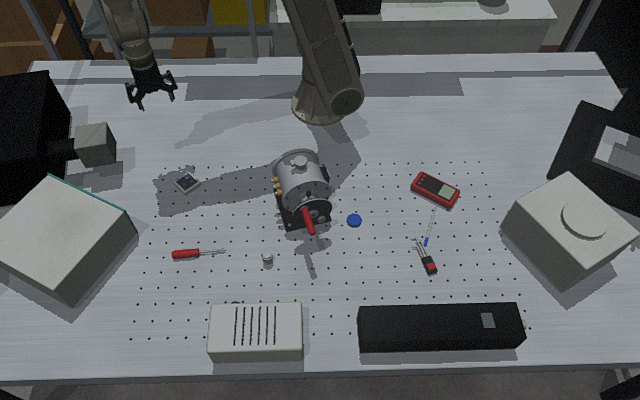

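View pics/side0.png

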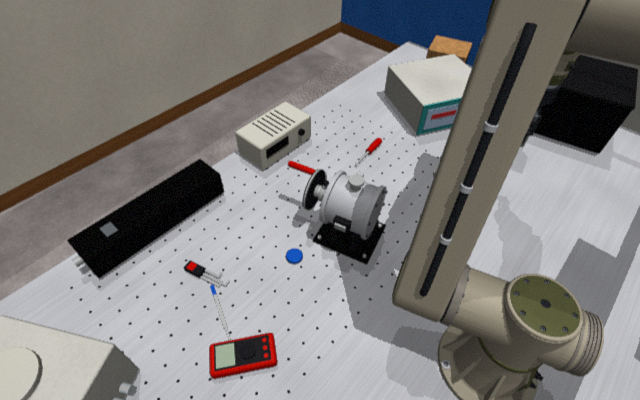

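The scene picture shows the chamber around (300,180), with the red handle running from (304,208) to (313,234), pointing away from the robot. In the side picture the handle is at (289–313, 162–172) and the wheel at (316,190). Next I measure the handle's ends in both views.

```bash
cat > h.py <<'E'
import numpy as np, cv2
from workcell import bot,cams
def ray(n,u):
    c=cams.get_calibration(n);R,t=c["R"],c["t"]
    return -R.T@t, R.T@np.array([(u[0]-c["cx"])/c["fx"],(u[1]-c["cy"])/c["fy"],1])
def tri(ua,ub):
    (o1,d1),(o2,d2)=ray("scene",ua),ray("side",ub)
    k=np.linalg.lstsq(np.c_[d1,-d2],o2-o1,rcond=None)[0]
    a,b=o1+k[0]*d1,o2+k[1]*d2
    return (a+b)/2,np.linalg.norm(a-b)
def proj(n,X):
    c=cams.get_calibration(n);p=c["R"]@X+c["t"];return np.array([c["fx"]*p[0]/p[2]+c["cx"],c["fy"]*p[1]/p[2]+c["cy"]])
def redmask(im):
    h=cv2.cvtColor(im,cv2.COLOR_RGB2HSV)
    return ((((h[...,0]<8)|(h[...,0]>172))&(h[...,1]>140)&(h[...,2]>60))*255).astype(np.uint8)
def handle(im,box):
    x0,y0,x1,y1=box;m=np.zeros(im.shape[:2],np.uint8);m[y0:y1,x0:x1]=redmask(im)[y0:y1,x0:x1]
    n,l,st,_=cv2.connectedComponentsWithStats(m);i=1+np.argmax(st[1:,4])
    p=np.argwhere(l==i)[:,::-1].astype(float);c=p.mean(0);_,_,v=np.linalg.svd(p-c,full_matrices=False)
    s=(p-c)@v[0];w=(p-c)@v[1]
    return c+v[0]*s.min(),c+v[0]*s.max(),len(p),np.ptp(w)
E
python3 - <<'E'
from h import *
out=[]
for n,b,cr in(("scene",(280,195,335,245),(255,140,355,260)),("side",(275,150,330,185),(265,140,395,260))):
    im=cams.get_image(n);print(n,handle(im,b))
    c=im[cr[1]:cr[3],cr[0]:cr[2]];out.append(cv2.resize(c,None,fx=480/c.shape[0]/1.3,fy=480/c.shape[0]/1.3,interpolation=cv2.INTER_CUBIC))
print([o.shape for o in out])
cv2.imwrite("pics/c1.png",np.hstack(out)[:,:,::-1])
E
```

```text
scene (array([303.44227663, 207.84620526]), array([312.37106001, 233.52323545]), 170, np.float64(6.734084160680659))
side (array([288.19922532, 162.45450853]), array([313.71723154, 171.77423786]), 151, np.float64(5.635885477064814))
[(369, 308, 3), (369, 400, 3)]
```

View pics/c1.png

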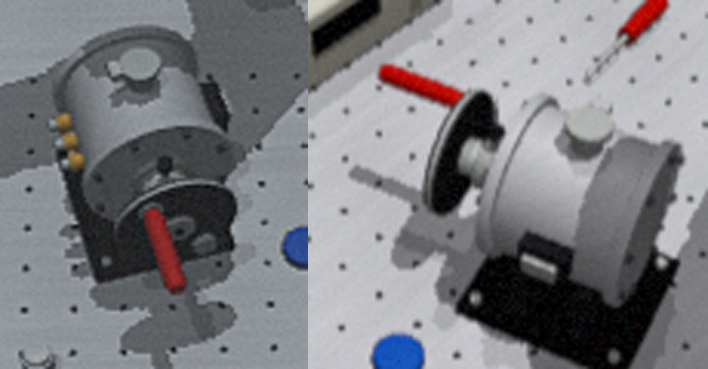

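```bash
python3 - <<'E'
from h import *
a=handle(cams.get_image("scene"),(280,195,335,245));b=handle(cams.get_image("side"),(275,150,330,185))
tip=tri(a[1],b[0]);foot=tri(a[0],b[1]);print("tip",tip,"foot",foot,np.linalg.norm(tip[0]-foot[0]))
def pl(n,p,q):
    o,d=ray(n,p);_,e=ray(n,q);v=np.cross(d,e);return v/np.linalg.norm(v)
d=np.cross(pl("scene",a[0],a[1]),pl("side",b[0],b[1]));d/=np.linalg.norm(d);d*=np.sign(d[0]);print("dir",d,np.degrees(np.arctan2(d[1],d[0])))
print("wheel c",tri((313.5,214.1),(315.4,189.4)))
for n,u in(("scene",(313.5,214.1)),("side",(315.4,189.4))):
    o,r=ray(n,u);k=(.135-o[2])/r[2];print(n,"z=.135",o+k*r)
E
```

```text
tip (array([ 0.68214502, -0.04781188,  0.1732157 ]), np.float64(0.0020025112345402668)) foot (array([ 0.60243886, -0.06862187,  0.17572403]), np.float64(0.0045840151354154994)) 0.08241613589474545
dir [ 0.96612223  0.25798729 -0.00709957] 14.951054026985712
wheel c (array([ 0.58689109, -0.04728824,  0.12731102]), np.float64(0.012690564605007002))
scene z=.135 [ 0.5961168 -0.0421958  0.135    ]
side z=.135 [ 0.58035143 -0.04856707  0.135     ]
```

>>> carry_out([
  {"jaw":60,"xyz":[0,0,-60],"yaw":0},
  {"jaw":60,"xyz":[0,0,-120],"yaw":0},
  {"jaw":60,"xyz":[52,-22,-130],"yaw":0.09},
  {"jaw":60,"xyz":[108,-46,-130],"yaw":0.176},
  {"jaw":60,"xyz":[164,-70,-130],"yaw":0.176},
], grip_force=40)

```text
time: 0.92
position: [0.3628, -0.3876, 0.3309]
tcp_rot: [[0.967, 0.255, 0.001], [0.255, -0.967, -0.001], [0.0, 0.001, -1.0]]
force: [0.9, -0.3, 0.3]
opening: 0.0601
```

```bash
cat > goal.py <<'E'
import sys
from h import *
s=bot.read_state();R=s["tcp_rot"];g=np.array([float(v) for v in sys.argv[1:4]])
yd=np.array([0.258,-0.966,0])
print("t",s["time"],"shift mm",np.round(1000*R.T@(g-s["position"]),1),"yaw",np.arctan2(yd@-R[:,0],yd@R[:,1]),"pos",s["position"],"F",s["force"],"q",s["q"])
E
python3 goal.py 0.6595 -0.0535 0.31
```

```text
t 0.925 shift mm [ 372.1 -247.4   20.8] yaw -0.003021284604366384 pos [ 0.36276006 -0.38759253  0.33088399] F [ 0.86714298 -0.34734696  0.29727614] q [-5.55663520e+01  1.29295538e+01  1.40686658e+01  9.10816374e+01
  5.72274751e-03  1.09653204e+02]
```

>>> carry_out([
  {"jaw":60,"xyz":[46,-31,0],"yaw":0},
  {"jaw":60,"xyz":[92,-61,0],"yaw":0},
  {"jaw":60,"xyz":[138,-92,0],"yaw":0},
  {"jaw":60,"xyz":[184,-123,0],"yaw":0},
  {"jaw":60,"xyz":[230,-153,0],"yaw":0},
])

```text
time: 1.55
position: [0.5458, -0.1801, 0.3307]
tcp_rot: [[0.966, 0.257, 0.0], [0.257, -0.966, -0.0], [0.0, 0.0, -1.0]]
force: [-0.8, -1.3, 0.0]
opening: 0.0601
```

>>> carry_out([
  {"jaw":60,"xyz":[46,-31,0],"yaw":0},
  {"jaw":60,"xyz":[92,-62,0],"yaw":0},
  {"jaw":60,"xyz":[142,-94,20],"yaw":0},
  {"jaw":60,"xyz":[142,-94,60],"yaw":0},
  {"jaw":60,"xyz":[142,-94,60],"yaw":0},
])

```text
time: 2.17
position: [0.6555, -0.053, 0.2657]
tcp_rot: [[0.966, 0.258, -0.01], [0.258, -0.966, 0.002], [-0.009, -0.004, -1.0]]
force: [0.1, 0.2, -0.4]
opening: 0.06
```

```bash
python3 goal.py 0.6595 -0.0535 0.1558; python3 - <<'E'
from h import *
ims=[cams.get_image(n) for n in("scene","side","wrist")]
c=[cv2.resize(ims[0][90:270,230:390],(400,450)),cv2.resize(ims[1][40:265,225:425],(400,450))]
cv2.imwrite("pics/a2.png",np.hstack(c)[:,:,::-1]);cv2.imwrite("pics/w2.png",ims[2][:,:,::-1])
print(handle(ims[2],(0,0,640,400)))
E
```

```text
t 2.175 shift mm [  4.7   2.  109.9] yaw 0.0002268577318747087 pos [ 0.65553419 -0.05300996  0.26570418] F [ 0.10165991  0.17878244 -0.43940562] q [-1.16028186e+01  2.84462559e+01  2.73817624e+01  8.94997533e+01
 -1.41423095e-02  1.53431757e+02]
(array([317.36539577, 153.96074696]), array([317.92530632, 259.02171562]), 2417, np.float64(23.4153596511955))
```

View pics/w2.png

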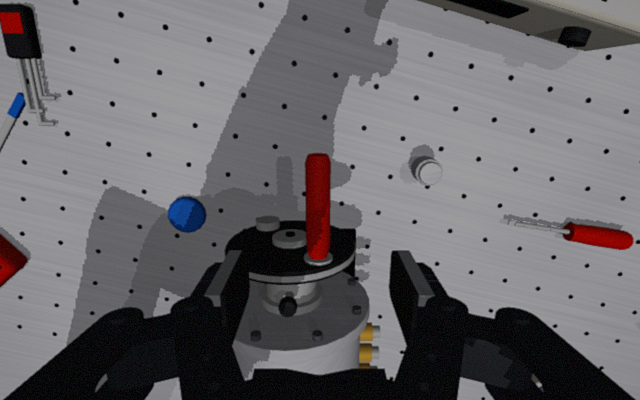

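View pics/a2.png

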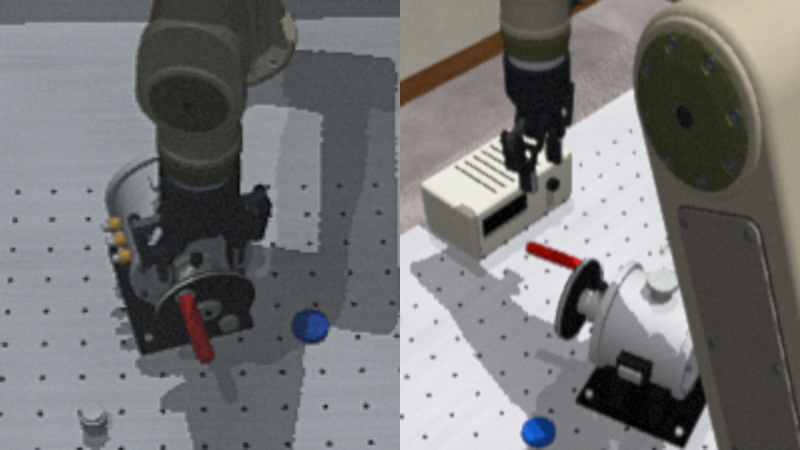

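The wrist view shows the handle from (317,154) to (318,259), midway between the open fingers. The wheel hub is at about (290,237). The second picture shows the arm clear of the chamber. I'll cross-check both positions by casting wrist rays.

```bash
python3 - <<'E'
from h import *
s=bot.read_state();c=cams.get_calibration("wrist");M=c["mount"];R=s["tcp_rot"];d=np.array([.966,.258,0]);p=np.array([-.258,.966,0])
for nm,u,z in(("tip",(317.4,154),.1745),("tiplow",(317.4,154),.18),("foot",(317.9,257),.1745),("hub",(290,237),.135)):
    r=R@M[:3,:3]@np.array([(u[0]-c["cx"])/c["fx"],(u[1]-c["cy"])/c["fy"],1]);o=s["position"]+R@M[:3,3]
    X=o+(z-o[2])/r[2]*r;print(nm,X,"d",X@d,"p",X@p)
g=np.array([.6595,-.0535,.1745]);print(g@d,g@p,s["position"]@d,s["position"]@p)
E
```

```text
tip [ 0.68316726 -0.04709881  0.1745    ] d 0.6477880832415668 p -0.22175460254675713
tiplow [ 0.68407317 -0.04688126  0.18      ] d 0.6487193139114831 p -0.22177817448023973
foot [ 0.59971978 -0.06946138  0.1745    ] d 0.5614082735886058 p -0.22182739279744218
hub [ 0.59433472 -0.04373784  0.135     ] d 0.562842976204825 p -0.19558911448193847
0.623274 -0.221832 0.6217534196392973 -0.22309609620575935
```

>>> carry_out([
  {"jaw":60,"xyz":[1,-1,0],"yaw":0},
  {"jaw":60,"xyz":[1,-1,40],"yaw":0},
  {"jaw":60,"xyz":[1,-1,75],"yaw":0},
  {"jaw":60,"xyz":[1,-1,95],"yaw":0},
  {"jaw":60,"xyz":[1,-1,95],"yaw":0},
])

```text
time: 2.95
position: [0.6582, -0.0536, 0.1755]
tcp_rot: [[0.967, 0.256, -0.001], [0.256, -0.967, 0.0], [-0.001, -0.0, -1.0]]
force: [-0.2, -0.9, 0.1]
opening: 0.06
```

```bash
python3 goal.py 0.6600 -0.0535 0.1545
```

```text
t 2.95 shift mm [ 1.8  0.4 21. ] yaw -0.002113814661402886 pos [ 0.6581614  -0.05361259  0.17551955] F [-0.24222241 -0.89241819  0.12083824] q [-1.16141884e+01  2.81864941e+01  1.44408905e+01  7.63047206e+01
 -2.34057699e-03  1.53553369e+02]
```

>>> carry_out([
  {"jaw":60,"xyz":[2,0,20],"yaw":0},
  {"jaw":10,"xyz":[2,0,20],"yaw":0},
  {"jaw":10,"xyz":[2,0,20],"yaw":0},
  {"jaw":10,"xyz":[2,0,20],"yaw":0},
  {"jaw":10,"xyz":[2,0,20],"yaw":0},
])

```text
time: 3.58
position: [0.6609, -0.0527, 0.1564]
tcp_rot: [[0.966, 0.257, 0.001], [0.257, -0.966, -0.0], [0.001, 0.001, -1.0]]
force: [1.2, 0.5, -0.5]
opening: 0.0103
```

>>> carry_out([
  {"jaw":10,"xyz":[0,0,0],"yaw":0},
  {"jaw":10,"xyz":[0,0,0],"yaw":0},
  {"jaw":10,"xyz":[0,0,0],"yaw":0},
  {"jaw":10,"xyz":[0,0,0],"yaw":0},
])

```text
time: 4.08
position: [0.6605, -0.0526, 0.1555]
tcp_rot: [[0.966, 0.257, -0.0], [0.257, -0.966, -0.0], [-0.0, -0.0, -1.0]]
force: [-0.0, -0.3, 1.1]
opening: 0.01
```

```bash
python3 goal.py 0.6600 -0.0535 0.1545
```

```text
t 4.075 shift mm [-0.8  0.7  1. ] yaw -0.0012204881398286684 pos [ 0.66053671 -0.05259039  0.1555283 ] F [-0.01534942 -0.32359259  1.09813742] q [-1.14855018e+01  2.87117688e+01  1.24884562e+01  7.37809830e+01
 -1.94376231e-03  1.53630862e+02]
```

The opening reached 10 mm, but the handle is 20 mm thick, so the grasp may have missed. I'll look before going on.

```bash
python3 - <<'E'
from h import *
ims=[cams.get_image(n) for n in("scene","side","wrist")]
c=[cv2.resize(ims[2][60:400,190:450],(330,432)),cv2.resize(ims[1][120:220,270:370],(432,432))]
cv2.imwrite("pics/a3.png",np.hstack(c)[:,:,::-1])
E
```

```text
(no output)
```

View pics/a3.png

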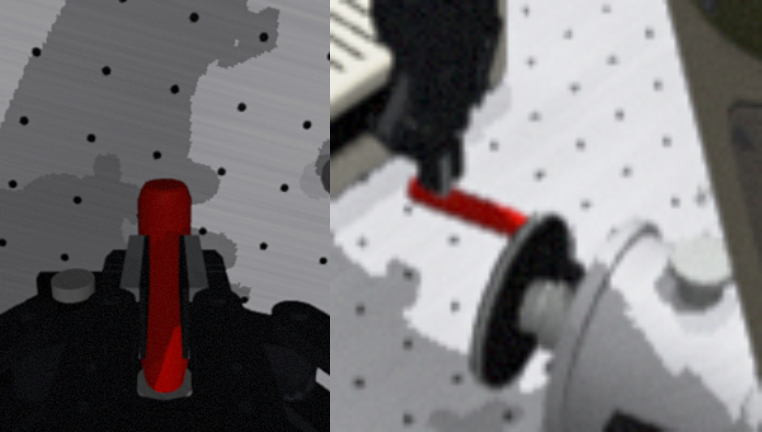

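>>> carry_out([
  {"jaw":0,"xyz":[0,0,0],"yaw":0},
  {"jaw":0,"xyz":[0,0,0],"yaw":0},
], grip_force=40)

```text
time: 4.47
position: [0.6606, -0.0526, 0.1556]
tcp_rot: [[0.966, 0.257, 0.0], [0.257, -0.966, -0.0], [0.0, 0.0, -1.0]]
force: [-1.2, -0.7, -0.2]
opening: -0.0002
```

```bash
python3 goal.py 0.6600 -0.0535 0.1545;python3 - <<'E'
from h import *
c=cams.get_calibration("wrist");M=c["mount"]
# expected pixel of a finger-tip point pair at TCP, +-10mm, and handle centre/edges at grasp depth
for X in([0,0,0],[0,.01,-.019],[0,-.01,-.019],[.011,.01,0],[.011,.005,0]):
    p=M[:3,:3].T@(np.array(X)-M[:3,3]);print(X,c["fx"]*p[0]/p[2]+c["cx"],c["fy"]*p[1]/p[2]+c["cy"])
im=cams.get_image("wrist");print(handle(im,(0,0,640,400)))
m=redmask(im)
for v in range(195,400,8):
    x=np.flatnonzero(m[v,250:390])+250
    if len(x):print(v,x.min(),x.max())
E
```

```text
t 4.475 shift mm [-0.8  0.7  1.1] yaw -0.001215294124232141 pos [ 0.66057747 -0.05259582  0.15561263] F [-1.15485242 -0.68188317 -0.20456399] q [-1.14845664e+01  2.87072872e+01  1.24930650e+01  7.37817788e+01
 -3.31976894e-03  1.53631500e+02]
[0, 0, 0] 319.489504482978 235.26412289530788
[0, 0.01, -0.019] 340.7288478670944 250.89254909112563
[0, -0.01, -0.019] 298.2943009406658 250.89778743904844
[0.011, 0.01, 0] 338.97235455621546 215.37632194898424
[0.011, 0.005, 0] 329.2289843890674 215.37863434190382
(array([307.56355154, 204.55218844]), array([336.52524635, 255.83289348]), 1562, np.float64(55.44256517375564))
211 302 338
219 300 339
227 300 339
235 300 339
243 299 339
251 301 338
347 314 324
355 313 325
363 313 325
```

The jaws closed fully, so the handle isn't between the pads. I'll re-measure its height against the fingertips using the fixed cameras and the wrist view.

```bash
python3 - <<'E'
from h import *
s=bot.read_state()
for n in("scene","side"):print(n,"TCP px",proj(n,s["position"]))
sc,sd,w=[cams.get_image(n) for n in("scene","side","wrist")]
a=handle(sc,(280,195,335,245));b=handle(sd,(275,150,330,185));print(a,b)
print(tri(a[1],b[0]))
c=[cv2.resize(w[130:390,230:410],(300,433)),cv2.resize(sd[130:190,275:335],(433,433),interpolation=cv2.INTER_CUBIC)]
cv2.imwrite("pics/a4.png",np.hstack(c)[:,:,::-1])
E
```

```text
scene TCP px [310.47087719 229.49732392]
side TCP px [295.41235766 169.55128428]
(array([314.22636497, 231.56692552]), array([307.8717298 , 228.24540258]), 35, np.float64(7.130126170287104)) (array([288.66244124, 162.95287045]), array([313.70765075, 171.82525176]), 134, np.float64(5.380847276362427))
(array([ 0.67489457, -0.05248559,  0.17716388]), np.float64(0.017398193225390067))
```

View pics/a4.png

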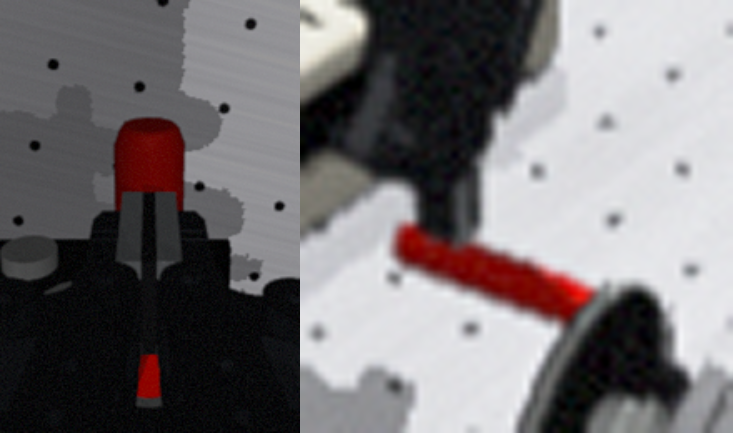

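Both fixed views and the wrist view suggest the visible fingertips end some 20–30 mm above the reported TCP. In the side view the tip shows at (295,163), while the TCP projects to (295.4,169.6). I'll quantify this.

```bash
python3 - <<'E'
from h import *
s=bot.read_state();P=s["position"];d=np.array([.966,.258,0])
for n in("scene","side"):
  for dz in(0,.01,.02,.03,.04):print(n,dz,proj(n,P+[0,0,dz]),"front",proj(n,P+.011*d+[0,0,dz]),"back",proj(n,P-.011*d+[0,0,dz]))
sc=cams.get_image("scene");sd=cams.get_image("side")
for v in range(216,240,2):print(v,[tuple(int(k) for k in sc[v,u]) for u in(306,308,310,312)])
for v in range(152,178,2):print("sd",v,[tuple(int(k) for k in sd[v,u]) for u in(293,295,297)])
E
```

```text
scene 0 [310.47569774 229.48662565] front [311.60336553 232.74489734] back [309.35864559 226.25902664]
scene 0.01 [310.46406232 227.5915221 ] front [311.598752   230.86118221] back [309.34012076 224.35283323]
scene 0.02 [310.45228062 225.67259462] front [311.5940802  228.95367237] back [309.32136417 222.42279067]
scene 0.03 [310.44034987 223.72939111] front [311.58934901 227.0219141 ] back [309.30237143 220.46844857]
scene 0.04 [310.42826722 221.76144797] front [311.58455729 225.06544207] back [309.28313806 218.48934512]
side 0 [295.42360102 169.57296176] front [292.0341067  168.30296327] back [298.8322849  170.85015032]
side 0.01 [295.317101   167.02962509] front [291.90469791 165.75813792] back [298.74895638 168.30836033]
side 0.02 [295.20912813 164.45111535] front [291.77350458 163.17821935] back [298.66447215 165.73131778]
side 0.03 [295.09965165 161.83669782] front [291.64048953 160.5624766 ] back [298.57880802 163.11828416]
side 0.04 [294.98863994 159.18561718] front [291.50561454 157.91015829] back [298.49193908 160.46850018]
216 [(28, 35, 34), (34, 33, 37), (31, 27, 31), (28,
[... 675 characters left out ...]
(75, 77, 81)]
sd 152 [(20, 22, 22), (16, 15, 19), (16, 19, 28)]
sd 154 [(21, 18, 21), (27, 25, 26), (35, 38, 36)]
sd 156 [(19, 19, 23), (18, 20, 20), (77, 79, 83)]
sd 158 [(4, 6, 7), (22, 25, 29), (77, 80, 80)]
sd 160 [(11, 17, 18), (7, 16, 14), (74, 79, 80)]
sd 162 [(57, 35, 36), (23, 26, 23), (76, 80, 84)]
sd 164 [(124, 21, 15), (109, 13, 10), (112, 45, 41)]
sd 166 [(111, 4, 0), (119, 1, 1), (122, 4, 6)]
sd 168 [(143, 124, 124), (116, 62, 66), (106, 16, 11)]
sd 170 [(223, 224, 228), (224, 224, 228), (174, 164, 168)]
sd 172 [(224, 224, 228), (221, 223, 227), (224, 225, 228)]
sd 174 [(221, 222, 225), (223, 223, 226), (212, 213, 220)]
sd 176 [(225, 225, 230), (226, 228, 230), (199, 201, 204)]
```

Every estimate puts the real fingertips about 28 mm above the nominal TCP, including the first wrist view taken with the fingers away from the handle (about 29 mm). The fingers therefore closed above the handle, so I'll open them, go 27 mm lower and close again.

>>> carry_out([
  {"jaw":60,"xyz":[0,0,0],"yaw":0},
  {"jaw":60,"xyz":[0,0,0],"yaw":0},
  {"jaw":60,"xyz":[-1,0,0],"yaw":0},
  {"jaw":60,"xyz":[-1,0,15],"yaw":0},
  {"jaw":60,"xyz":[-1,0,27],"yaw":0},
])

```text
time: 5.4
position: [0.6591, -0.0528, 0.1271]
tcp_rot: [[0.966, 0.257, -0.001], [0.257, -0.966, 0.0], [-0.001, -0.0, -1.0]]
force: [-0.6, -0.2, -0.2]
opening: 0.0601
```

>>> carry_out([
  {"jaw":0,"xyz":[0,0,0],"yaw":0},
  {"jaw":0,"xyz":[0,0,0],"yaw":0},
  {"jaw":0,"xyz":[0,0,0],"yaw":0},
  {"jaw":0,"xyz":[0,0,0],"yaw":0},
  {"jaw":0,"xyz":[0,0,0],"yaw":0},
], grip_force=40)

```text
time: 6.02
position: [0.6597, -0.053, 0.1288]
tcp_rot: [[0.966, 0.257, 0.0], [0.257, -0.966, -0.0], [0.0, 0.0, -1.0]]
force: [-0.4, -1.6, -0.8]
opening: 0.0183
```

```bash
python3 - <<'E'
from h import *
print(bot.read_state())
c=cams.get_image("wrist")[130:390,190:450]
cv2.imwrite("pics/a5.png",cv2.resize(c,(500,500))[:,:,::-1])
E
```

```text
{'time': 6.025, 'q': array([-1.15263989e+01,  2.91484539e+01,  9.43167576e+00,  7.02561173e+01,
       -1.47516626e-02,  1.53590596e+02]), 'joint_vel': array([-0.00678696, -0.06208139, -0.12067913, -0.07654088, -0.01425744,
        0.05634448]), 'joint_torque': array([ 4.65490641e-01, -5.85404634e+01,  2.97362316e+01, -3.26631241e-02,
        2.15040687e-01,  2.57142488e-02]), 'position': array([ 0.6597387 , -0.0529823 ,  0.12882442]), 'tcp_rot': array([[ 9.66452260e-01,  2.56845983e-01,  4.12075807e-04],
       [ 2.56846127e-01, -9.66452248e-01, -3.46799827e-04],
       [ 3.09177448e-04,  4.41005552e-04, -9.99999855e-01]]), 'force': array([-0.37915416, -1.56828336, -0.77921691]), 'ft_torque': array([-0.21649324,  0.03517364, -0.00169913]), 'opening': 0.018260366821550467}
```

The handle is gripped: the opening stopped at 18.3 mm on the 20 mm handle. Next I'll make a circle table, starting from θ₀≈-0.60, for turning in the negative direction at 36° per call.

```bash
cat > tab.py <<'E'
import sys,numpy as np
t0=float(sys.argv[1]);st=float(sys.argv[2]);n=int(sys.argv[3]);r=45
P=lambda t:np.array([-r*np.sin(t),-r*np.cos(t)])
for k in range(n):
    a=t0+5*k*st;print(k,round(a,3),"->",round(a+5*st,3),[[0]+[round(float(v),1) for v in P(a+i*st)-P(a)] for i in range(1,6)])
E
python3 tab.py -0.6 -0.12566 11
```

```text
0 -0.6 -> -1.228 [[0, 4.5, 3.5], [0, 8.4, 7.5], [0, 11.9, 12.0], [0, 14.7, 16.8], [0, 17.0, 22.0]]
1 -1.228 -> -1.857 [[0, 1.6, 5.4], [0, 2.4, 11.0], [0, 2.6, 16.7], [0, 2.0, 22.3], [0, 0.8, 27.8]]
2 -1.857 -> -2.485 [[0, -1.9, 5.3], [0, -4.5, 10.3], [0, -7.7, 15.0], [0, -11.5, 19.2], [0, -15.7, 23.0]]
3 -2.485 -> -3.113 [[0, -4.7, 3.2], [0, -9.7, 5.7], [0, -15.0, 7.6], [0, -20.6, 8.8], [0, -26.2, 9.3]]
4 -3.113 -> -3.741 [[0, -5.6, -0.2], [0, -11.2, -1.1], [0, -16.6, -2.7], [0, -21.8, -4.9], [0, -26.7, -7.8]]
5 -3.741 -> -4.37 [[0, -4.5, -3.5], [0, -8.4, -7.5], [0, -11.9, -12.0], [0, -14.8, -16.8], [0, -17.0, -22.0]]
6 -4.37 -> -4.998 [[0, -1.6, -5.4], [0, -2.4, -11.0], [0, -2.6, -16.7], [0, -2.0, -22.3], [0, -0.8, -27.8]]
7 -4.998 -> -5.626 [[0, 1.9, -5.3], [0, 4.5, -10.3], [0, 7.7, -15.0], [0, 11.5, -19.2], [0, 15.7, -23.0]]
8 -5.626 -> -6.255 [[0, 4.7, -3.2], [0, 9.7, -5.7], [0, 15.0, -7.6], [0, 20.6, -8.8], [0, 26.2, -9.3]]
9 -6.255 -> -6.883 [[0, 5.6, 0.2], [0, 11.2, 1.1], [0, 16.6, 2.7], [0, 21.8, 4.9], [0, 26.7, 7.8]]
10 -6.883 -> -7.511 [[0, 4.5, 3.5], [0, 8.4, 7.5], [0, 11.9, 12.0], [0, 14.8, 16.8], [0, 17.0, 22.0]]
```

View pics/a5.png

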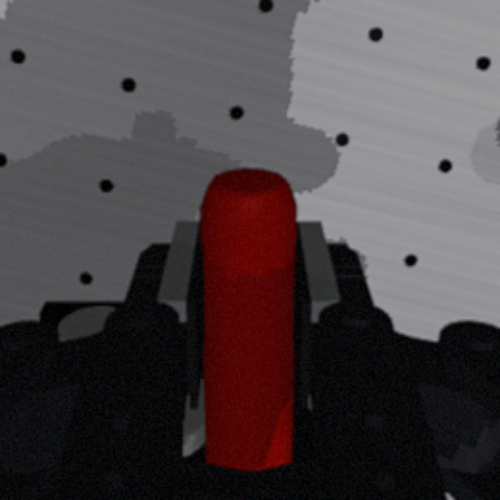

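The picture shows the handle filling the gap between both pads, so the grip is good. I'll start turning.

>>> carry_out([
  {"jaw":0,"xyz":[0,4.5,3.5],"yaw":0},
  {"jaw":0,"xyz":[0,8.5,7.5],"yaw":0},
  {"jaw":0,"xyz":[0,12,12],"yaw":0},
  {"jaw":0,"xyz":[0,14.5,17],"yaw":0},
  {"jaw":0,"xyz":[0,17,22],"yaw":0},
], grip_force=50)

```text
time: 6.7
position: [0.6639, -0.0684, 0.1084]
tcp_rot: [[0.966, 0.258, 0.001], [0.258, -0.966, 0.001], [0.002, -0.001, -1.0]]
force: [-4.5, 3.8, 9.5]
opening: 0.0184
```

```bash
cat > rec.py <<'E'
import json,sys
from h import *
s=bot.read_state();R=s["tcp_rot"];d=np.array([.966,.258,0]);p=np.array([-.258,.966,0]);P=s["position"]
row=dict(t=s["time"],d=P@d,p=P@p,z=P[2],Fd=s["force"]@d,Fp=s["force"]@p,Fz=s["force"][2],op=s["opening"],tz=list(R[:,2]),dir=sys.argv[1] if len(sys.argv)>1 else "-",qd=float(np.abs(s["joint_vel"]).max()),tq=list(s["joint_torque"]))
open("log.jsonl","a").write(json.dumps(row)+"\n")
L=[json.loads(l) for l in open("log.jsonl")]
for r in L[-1:]:
    dp,dz=r["p"]+.196,r["z"]-.0915;th=np.arctan2(dp,dz)  # tcp circle centre guess
    ft=r["Fp"]*np.cos(th)-r["Fz"]*np.sin(th);fr=r["Fp"]*np.sin(th)+r["Fz"]*np.cos(th)
    print("t %.2f th %.3f rad %.1fmm Ft %.1f Fr %.1f Fd %.1f torque(0.045) %.3f qd %.1f op %.4f"%(r["t"],th,1000*np.hypot(dp,dz),ft,fr,r["Fd"],ft*.045,r["qd"],r["op"]),np.round(r["tq"],1))
E
python3 rec.py
```

```text
t 6.70 th -1.182 rad 44.7mm Ft 10.6 Fr -0.9 Fd -3.3 torque(0.045) 0.478 qd 4.4 op 0.0184 [ -2.1 -53.5  28.4  -2.1  -0.8  -0. ]
```

>>> carry_out([
  {"jaw":0,"xyz":[0,1.5,5.5],"yaw":0},
  {"jaw":0,"xyz":[0,2.5,11],"yaw":0},
  {"jaw":0,"xyz":[0,2.5,16.5],"yaw":0},
  {"jaw":0,"xyz":[0,2,22.5],"yaw":0},
  {"jaw":0,"xyz":[0,1,28],"yaw":0},
])

```text
time: 7.32
position: [0.6644, -0.0701, 0.0809]
tcp_rot: [[0.966, 0.257, 0.002], [0.257, -0.966, -0.0], [0.002, 0.001, -1.0]]
force: [-5.1, 2.0, 11.6]
opening: 0.0181
```

```bash
python3 rec.py
```

```text
t 7.33 th -1.812 rad 44.5mm Ft 10.4 Fr -6.0 Fd -4.4 torque(0.045) 0.470 qd 5.5 op 0.0181 [ -0.7 -52.3  27.3  -2.1  -0.1  -0. ]
```

>>> carry_out([
  {"jaw":0,"xyz":[0,-2,5.5],"yaw":0},
  {"jaw":0,"xyz":[0,-4.5,10.5],"yaw":0},
  {"jaw":0,"xyz":[0,-7.5,15],"yaw":0},
  {"jaw":0,"xyz":[0,-11.5,19],"yaw":0},
  {"jaw":0,"xyz":[0,-15.5,23],"yaw":0},
])

```text
time: 7.95
position: [0.6609, -0.0568, 0.0582]
tcp_rot: [[0.967, 0.256, 0.003], [0.256, -0.967, -0.003], [0.002, 0.004, -1.0]]
force: [-4.5, -2.8, 12.7]
opening: 0.0183
```

```bash
python3 rec.py
```

```text
t 7.95 th -2.418 rad 44.5mm Ft 9.6 Fr -8.6 Fd -5.1 torque(0.045) 0.430 qd 4.5 op 0.0183 [  2.2 -51.7  26.1  -1.6   1.2   0. ]
```

>>> carry_out([
  {"jaw":0,"xyz":[0,-5,3],"yaw":0},
  {"jaw":0,"xyz":[0,-10,5],"yaw":0},
  {"jaw":0,"xyz":[0,-15,6.5],"yaw":0},
  {"jaw":0,"xyz":[0,-20.5,7.5],"yaw":0},
  {"jaw":0,"xyz":[0,-26,8],"yaw":0},
])

```text
time: 8.57
position: [0.6545, -0.0332, 0.0476]
tcp_rot: [[0.967, 0.255, 0.002], [0.255, -0.967, -0.005], [0.0, 0.005, -1.0]]
force: [1.3, -7.2, -4.2]
opening: 0.0181
```

```bash
python3 rec.py
```

```text
t 8.57 th -3.029 rad 44.2mm Ft 6.8 Fr 4.9 Fd -0.6 torque(0.045) 0.305 qd 3.6 op 0.0181 [  4.7 -60.5  27.7   1.4   2.1   0. ]
```

>>> carry_out([
  {"jaw":0,"xyz":[0,-5.5,0],"yaw":0},
  {"jaw":0,"xyz":[0,-11,-1],"yaw":0},
  {"jaw":0,"xyz":[0,-16.5,-2.5],"yaw":0},
  {"jaw":0,"xyz":[0,-22,-5],"yaw":0},
  {"jaw":0,"xyz":[0,-26.5,-8],"yaw":0},
])

```text
time: 9.2
position: [0.6466, -0.0038, 0.0549]
tcp_rot: [[0.966, 0.257, -0.001], [0.257, -0.966, 0.001], [-0.0, -0.001, -1.0]]
force: [2.6, -0.2, -7.8]
opening: 0.0184
```

```bash
python3 rec.py
```

```text
t 9.20 th 2.532 rad 44.6mm Ft 5.2 Fr 5.9 Fd 2.4 torque(0.045) 0.234 qd 3.2 op 0.0184 [ -0.8 -62.2  29.4   1.2  -0.3  -0.1]
```

>>> carry_out([
  {"jaw":0,"xyz":[0,-4.5,-3.5],"yaw":0},
  {"jaw":0,"xyz":[0,-8.5,-7.5],"yaw":0},
  {"jaw":0,"xyz":[0,-12,-12],"yaw":0},
  {"jaw":0,"xyz":[0,-15,-17],"yaw":0},
  {"jaw":0,"xyz":[0,-17,-22],"yaw":0},
])

```text
time: 9.82
position: [0.642, 0.0134, 0.0783]
tcp_rot: [[0.966, 0.258, -0.0], [0.258, -0.966, 0.002], [0.0, -0.002, -1.0]]
force: [0.4, 5.6, -5.0]
opening: 0.0179
```

```bash
python3 rec.py
```

```text
t 9.82 th 1.866 rad 45.3mm Ft 3.3 Fr 6.5 Fd 1.8 torque(0.045) 0.148 qd 4.7 op 0.0179 [ -3.4 -59.5  29.9   0.1  -1.5  -0.1]
```

>>> carry_out([
  {"jaw":0,"xyz":[0,-1.5,-5.5],"yaw":0},
  {"jaw":0,"xyz":[0,-2.5,-11],"yaw":0},
  {"jaw":0,"xyz":[0,-2.5,-16.5],"yaw":0},
  {"jaw":0,"xyz":[0,-2,-22.5],"yaw":0},
  {"jaw":0,"xyz":[0,-1,-28],"yaw":0},
])

```text
time: 10.45
position: [0.642, 0.0131, 0.1067]
tcp_rot: [[0.966, 0.257, 0.001], [0.257, -0.966, 0.0], [0.001, 0.0, -1.0]]
force: [-0.7, 3.6, -1.3]
opening: 0.0183
```

```bash
python3 rec.py
```

```text
t 10.45 th 1.231 rad 45.7mm Ft 2.5 Fr 3.0 Fd 0.3 torque(0.045) 0.112 qd 5.2 op 0.0183 [ -2.3 -57.3  29.8  -0.4  -1.    0. ]
```

>>> carry_out([
  {"jaw":0,"xyz":[0,2,-5.5],"yaw":0},
  {"jaw":0,"xyz":[0,4.5,-10.5],"yaw":0},
  {"jaw":0,"xyz":[0,7.5,-15],"yaw":0},
  {"jaw":0,"xyz":[0,11.5,-19],"yaw":0},
  {"jaw":0,"xyz":[0,15.5,-22.5],"yaw":0},
])

```text
time: 11.08
position: [0.6461, -0.0023, 0.1285]
tcp_rot: [[0.966, 0.257, 0.0], [0.257, -0.966, 0.0], [0.0, -0.0, -1.0]]
force: [-0.1, 3.8, -1.2]
opening: 0.0179
```

```bash
python3 rec.py
```

```text
t 11.07 th 0.632 rad 45.8mm Ft 3.7 Fr 1.2 Fd 0.9 torque(0.045) 0.164 qd 4.2 op 0.0179 [ -2.6 -57.1  30.2  -0.7  -1.2   0. ]
```

>>> carry_out([
  {"jaw":0,"xyz":[0,5,-3],"yaw":0},
  {"jaw":0,"xyz":[0,10,-5.5],"yaw":0},
  {"jaw":0,"xyz":[0,15,-7.5],"yaw":0},
  {"jaw":0,"xyz":[0,20.5,-8.5],"yaw":0},
  {"jaw":0,"xyz":[0,26,-9],"yaw":0},
])

```text
time: 11.7
position: [0.6527, -0.0271, 0.1372]
tcp_rot: [[0.966, 0.257, -0.0], [0.257, -0.966, 0.001], [0.0, -0.001, -1.0]]
force: [-0.7, 6.0, -1.9]
opening: 0.018
```

```bash
python3 rec.py
```

```text
t 11.70 th 0.031 rad 45.7mm Ft 6.0 Fr -1.8 Fd 0.8 torque(0.045) 0.271 qd 3.6 op 0.0180 [ -3.7 -58.2  30.7  -0.7  -1.8  -0. ]
```

>>> carry_out([
  {"jaw":0,"xyz":[0,5.5,0],"yaw":0},
  {"jaw":0,"xyz":[0,11,1],"yaw":0},
  {"jaw":0,"xyz":[0,16.5,2.5],"yaw":0},
  {"jaw":0,"xyz":[0,22,5],"yaw":0},
  {"jaw":0,"xyz":[0,26.5,8],"yaw":0},
])

```text
time: 12.32
position: [0.6594, -0.0521, 0.1296]
tcp_rot: [[0.966, 0.257, -0.0], [0.257, -0.966, 0.002], [0.0, -0.002, -1.0]]
force: [-2.7, 8.1, 2.2]
opening: 0.0183
```

```bash
python3 rec.py; python3 - <<'E'
import json,numpy as np
from scipy.optimize import least_squares
L=[json.loads(l) for l in open("log.jsonl")]
p=np.array([r["p"] for r in L]);z=np.array([r["z"] for r in L]);fp=np.array([r["Fp"] for r in L]);fz=np.array([r["Fz"] for r in L])
c=least_squares(lambda x:np.hypot(p-x[0],z-x[1])-.045,[-.196,.0915]);print("centre",c.x,"res mm",np.round(c.fun*1e3,1))
th=np.arctan2(p-c.x[0],z-c.x[1]);ft=fp*np.cos(th)-fz*np.sin(th)
A=np.c_[np.ones_like(th),np.sin(th),np.cos(th)];k,_,_,_=np.linalg.lstsq(A,ft,rcond=None)
print("Ft",np.round(ft,1),"th",np.round(th,2),"fit",k,"amp Nm",.045*np.hypot(k[1],k[2]),"fric",.045*k[0],"res",np.round(ft-A@k,1))
# tool force on tool = friction + (-gravity torque)/r : gravity torque on wheel m g r sin(th+phi) pushes +th -> on tool +
ph=np.arctan2(k[2],k[1]);print("sin(th+ph), ph",ph,"block down at th=",np.mod(np.pi-ph,2*np.pi)-2*np.pi)
E
```

```text
t 12.32 th -0.572 rad 45.2mm Ft 8.4 Fr -2.7 Fd -0.5 torque(0.045) 0.377 qd 2.7 op 0.0183 [ -4.9 -56.6  30.1  -1.5  -2.2  -0. ]
centre [-0.19555167  0.09213534] res mm [-0.1  0.1  0.2 -0.1 -0.1  0.   0.   0.   0.1 -0. ]
Ft [10.6 10.4  9.5  6.7  5.1  3.2  2.5  3.7  6.   8.3] th [-1.2  -1.82 -2.42 -3.02  2.55  1.88  1.24  0.63  0.02 -0.59] fit [ 6.54038713 -3.98979805 -0.39992494] amp Nm 0.18044062086927043 fric 0.29431742106203196 res [ 0.5 -0.1  0.1 -0.7  0.5  0.3 -0.2 -0.2 -0.  -0.1]
sin(th+ph), ph -3.0416894632744813 block down at th= -0.09990319031531136
```

The fit is good: friction is 0.294 N m against the nominal 0.28, the amplitude is 0.180 N m (within the stated range), and the circle residuals are 0.2 mm or less. It puts the block straight down at handle angle -0.10. As a check I'll turn back through that point and look at the reversed-direction forces.

>>> carry_out([
  {"jaw":0,"xyz":[0,-4.5,-3],"yaw":0},
  {"jaw":0,"xyz":[0,-10,-5.5],"yaw":0},
  {"jaw":0,"xyz":[0,-15.5,-7],"yaw":0},
  {"jaw":0,"xyz":[0,-21,-8],"yaw":0},
  {"jaw":0,"xyz":[0,-26.5,-8],"yaw":0},
])

```text
time: 12.95
position: [0.6531, -0.0284, 0.1374]
tcp_rot: [[0.967, 0.256, 0.001], [0.256, -0.967, -0.003], [-0.0, 0.003, -1.0]]
force: [3.7, -5.0, -6.3]
opening: 0.0184
```

```bash
python3 rec.py +
```

```text
t 12.95 th 0.002 rad 45.9mm Ft -5.8 Fr -6.3 Fd 2.3 torque(0.045) -0.261 qd 3.5 op 0.0184 [  3.5 -61.1  30.2   1.8   1.6   0.1]
```

>>> carry_out([
  {"jaw":0,"xyz":[0,-5.5,0.5],"yaw":0},
  {"jaw":0,"xyz":[0,-11,1.5],"yaw":0},
  {"jaw":0,"xyz":[0,-16,3.5],"yaw":0},
  {"jaw":0,"xyz":[0,-21,6],"yaw":0},
  {"jaw":0,"xyz":[0,-26,9],"yaw":0},
])

```text
time: 13.58
position: [0.6469, -0.0049, 0.1303]
tcp_rot: [[0.967, 0.255, 0.003], [0.255, -0.967, -0.006], [0.001, 0.006, -1.0]]
force: [0.3, -10.0, 0.6]
opening: 0.0182
```

```bash
python3 rec.py +; cat > fit.py <<'E'
import json,numpy as np
L=[json.loads(l) for l in open("log.jsonl")]
g=lambda k:np.array([r[k] for r in L])
th=np.arctan2(g("p")+.19555,g("z")-.09214);ft=g("Fp")*np.cos(th)-g("Fz")*np.sin(th);sg=np.where(g("dir")=="-",1,-1)
A=np.c_[sg,np.sin(th),np.cos(th)];k=np.linalg.lstsq(A,ft,rcond=None)[0]
print(np.round(th[-3:],2),np.round(ft[-3:],1),k,"res",np.round(ft-A@k,1),"down at",np.mod(np.pi-np.arctan2(k[2],k[1]),2*np.pi)-2*np.pi)
E
python3 fit.py
```

```text
t 13.57 th 0.562 rad 45.8mm Ft -8.6 Fr -4.7 Fd -2.3 torque(0.045) -0.386 qd 4.3 op 0.0182 [  5.8 -55.2  28.    0.8   2.8   0.1]
[-0.59 -0.01  0.56] [ 8.3 -5.9 -8.6] [ 6.44315607 -3.98085997 -0.21357347] res [ 0.5  0.   0.3 -0.4  0.7  0.5 -0.2 -0.3 -0.1 -0.1  0.8  0.2] down at -0.05359869780824411
```

>>> carry_out([
  {"jaw":0,"xyz":[0,5,-3.5],"yaw":0},
  {"jaw":0,"xyz":[0,11.5,-6],"yaw":0},
  {"jaw":0,"xyz":[0,18,-8],"yaw":0},
  {"jaw":0,"xyz":[0,24,-8.5],"yaw":0},
  {"jaw":0,"xyz":[0,30,-8.5],"yaw":0},
])

```text
time: 14.2
position: [0.6536, -0.0301, 0.1372]
tcp_rot: [[0.966, 0.258, -0.0], [0.258, -0.966, 0.002], [0.0, -0.002, -1.0]]
force: [0.0, 7.4, -3.4]
opening: 0.018
```

```bash
python3 rec.py -; python3 fit.py
```

```text
t 14.20 th -0.038 rad 45.7mm Ft 7.0 Fr -3.7 Fd 1.9 torque(0.045) 0.316 qd 3.8 op 0.0180 [ -4.  -59.2  31.2  -0.6  -1.9  -0. ]
[-0.01  0.56 -0.05] [-5.9 -8.6  7. ] [ 6.48997083 -3.98675014 -0.13614396] res [ 0.5 -0.   0.3 -0.4  0.7  0.4 -0.2 -0.4 -0.3 -0.3  0.7  0.1  0.4] down at -0.03413584275489434
```

>>> carry_out([
  {"jaw":0,"xyz":[0,0,0],"yaw":0},
  {"jaw":0,"xyz":[0,0,0],"yaw":0},
  {"jaw":0,"xyz":[0,0,0],"yaw":0},
  {"jaw":0,"xyz":[0,0,0],"yaw":0},
  {"jaw":0,"xyz":[0,0,0],"yaw":0},
])

```text
time: 14.82
position: [0.6538, -0.0311, 0.137]
tcp_rot: [[0.966, 0.257, 0.0], [0.257, -0.966, -0.0], [0.0, 0.0, -1.0]]
force: [-1.4, 3.0, 0.7]
opening: 0.0185
```

>>> carry_out([
  {"jaw":0,"xyz":[0,0,0],"yaw":0},
  {"jaw":0,"xyz":[0,0,0],"yaw":0},
  {"jaw":0,"xyz":[0,0,0],"yaw":0},
  {"jaw":0,"xyz":[0,0,0],"yaw":0},
  {"jaw":0,"xyz":[0,0,0],"yaw":0},
])

```text
time: 15.45
position: [0.6539, -0.0311, 0.1369]
tcp_rot: [[0.966, 0.257, 0.0], [0.257, -0.966, -0.0], [0.0, 0.0, -1.0]]
force: [-2.3, 3.0, 4.3]
opening: 0.0181
```

```bash
python3 rec.py hold; python3 -c "
from h import *
print(bot.read_state()['joint_vel'])
ims=[cams.get_image(n) for n in('scene','wrist')]
cv2.imwrite('pics/f.png',np.hstack([cv2.resize(ims[0][90:270,230:390],(356,400)),cv2.resize(ims[1][100:400,170:470],(400,400))])[:,:,::-1])"
```

```text
t 15.45 th -0.061 rad 45.5mm Ft 3.7 Fr 4.0 Fd -1.4 torque(0.045) 0.169 qd 0.0 op 0.0181 [ -2.2 -54.9  29.3  -1.1  -0.9   0. ]
[-0.01073228 -0.00766076 -0.02637564  0.01025869  0.02231366  0.0351056 ]
```

View pics/f.png

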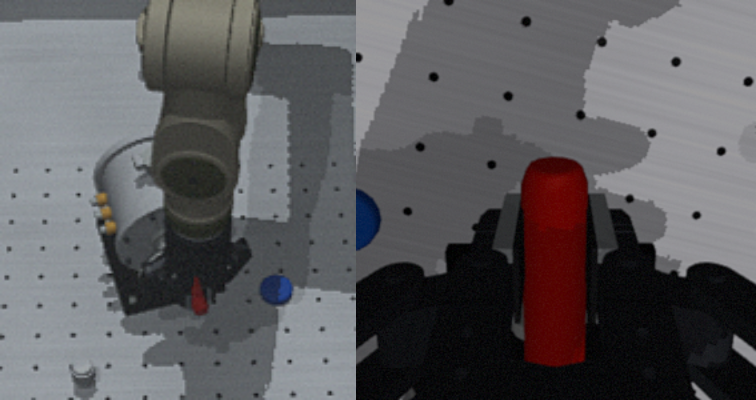

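The picture shows the handle still gripped near the top of its circle, and the bystanders in view where they were. The wheel is at -0.07, the estimate is -0.03 to -0.10 and the arm is still, so I'm handing in.

```bash
python3 -c "
from workcell import ticket
print(ticket.hand_in())"
```

```text
the job is handed in; nothing more can be done
None
```

I gripped the handle and turned the wheel about one full turn counter-clockwise (handle angle about -0.60 to -6.9 rad). I then brought the heavy side straight down and handed the job in still holding the handle. It took about 15.5 s of the 69 s allowed, and the hand-in gave no verdict.

**Feel for the heavy side:** Ten force readings round the turn gave a seal drag of 0.294 N m (0.28 stated) and a block pull of 0.18 N m (0.16–0.25 stated). They put the block straight down at a handle angle of -0.10 rad. Adding two reverse-direction readings moved this to -0.05, and the last approach reading moved it to -0.03.

**Final state:** The handle stopped at -0.07 rad, which is within 0.04 rad of all three estimates; the tolerance is 0.3 rad. The joints were still, and the opening was 18.1 mm on the 20 mm handle at a 50 N grip setting. I never touched the bystanders, and those visible in the last picture were in place.

**What disagreed:**
- **First grasp:** it missed, and the jaws closed fully above the handle. The real fingertips sit about 28 mm above the nominal TCP. Going 27 mm lower fixed it, and the picture confirmed the grip.
- **Side forces:** up to about 10 N of radial force showed up because my commanded circle was slightly off-centre. The fitted circle still agreed with the readings to 0.2 mm.

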